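# Box up the last soap bar and clamp the lid down

## Task

Pack the soap bar that stands loose on the counter upright into the empty cell of the wooden box (the cell whose floor shows the cardboard pad), then put the lid on so that it sits fully home, and last swing the steel hold-down arm over until it lies flat on the lid. If the arm leans in over the box, swing it back out of the way first. Leave the bar already in its cell, the jar, the stamp and both small bottles where they stand.

Things in the scene. Friction and masses are not known exactly. Their poses are not given: they have to be found in the camera images.
- box: Plain wooden open box fixed to the counter. Origin: centre of its underside, z up. Outside 116 (x) x 192 (y) x 66 mm high; walls and floor 8 mm thick, so the inner floor is at z = 8 mm. Outside its +y end (robot's left; box yaw within 0.35 rad of zero) two steel cheeks, 90 mm high, carry the hold-down arm.
- box_mouth (a point): Centre of the box's mouth, level with its rim (66 mm above the counter). Inside: 100 (x) x 176 (y) mm, split by a 6 mm thick divider along x in the middle, 38 mm high above the counter, into two cells of 100 (x) x 85 (y) mm with centres at box y = +44 and -44 mm.
- pad: Thin flat cardboard pad (92 x 78 mm, 0.6 mm thick, soft look-only liner that cannot be felt) fixed on the floor of the EMPTY cell. Origin: centre of that cell, at the height of the inner floor (8 mm above the counter). Axes parallel to the box's.
- packed_bar: Soap bar like the loose one, already standing in the other cell. Stays there. Origin: centre of its underside.
- bar: Loose soap bar, buff coloured, 90 g or so, standing on its long edge on the counter: 28 mm thick (its x), 60 mm long (its y), 50 mm high (z). Origin: centre of its underside. Stands in the gap between box and lid in one row (along world x) with the jar and the stamp, in any order, 85 mm or more from centre to centre.
- lid: Loose wooden lid on the counter, handle up, about 160 g, same either way round. Plate 116 (x) x 192 (y) mm, from z = 7 to 15 mm; below it a 7 mm deep locating frame, 94 x 170 mm outside, drops inside the box walls with 3 mm play. Origin: centre of the frame's underside. Fully home: centred on the box, long sides parallel, origin 59 mm and plate top 74 mm above the counter.
- lid_handle (a point): Centre of the grip bar of the lid's handle, above the lid's centre, 35 mm above the lid's origin. Bar along lid y, 14 mm thick (x), 50 mm long, 16 mm high (z = 27 to 43 mm), on two end posts.
- clamp (a joint): Angle (rad) of the steel hold-down arm about a level hinge parallel to box x. 0: flat on the lid, pointing along box -y; 1.57: upright; more: leaning outwards, limit 2.15. Stiff hinge (0.15 N m): stays where left, 2 to 5 N near the tip moves it. Starts at 0.9 to 2.0; below 1.6 it is in the way of the lid.
- hinge (a point): Point on the hinge axis of the hold-down arm, at the middle of the arm's width: in the box frame x = 0, y = +110 mm, z = 79 mm. Does not move with the arm.
- clamp_tip (a point): Centre of the free end of the hold-down arm, 75 mm from the hinge. The arm is a flat steel bar 22 mm wide (box x), 10 mm thick, 75 mm long. Down, its tip is 35 mm from the box centre, 10 mm beyond the lid's handle.
- jar: Bystander: round jar with metal cap, diameter 52, height 62 mm; origin: centre of its underside.
- spray: Bystander: small white spray bottle, diameter 44, height 119 mm, at the far left; origin: centre of its underside.
- stamp: Bystander: small turned wooden soap stamp, diameter 40, height 72 mm, in the same row as the loose bar; origin: centre of its underside.
- oil: Bystander: small amber glass bottle, diameter 44, height 100 mm, at the far right; origin: centre of its underside.

How it is judged:
By the outcome, as a careful person would: the job done as asked, in the order asked, and still so for the second after the job is handed in, with the robot touching nothing.
It also fails if it takes over 72 s, if anything falls off the work surface, if the arm or the gripper's body presses on something with over 40 N, if the wrist force passes 120 N, or if a joint passes its speed limit or range.

## Robot

A 7-joint arm with a two-finger parallel gripper is mounted at the origin on the work surface. World frame = base frame: x ahead of the robot, y to its left, z up, the work surface at z = 0. Lengths are in m, angles in rad, forces in N, time in s.
With the tool pointing down it reaches from about 0.35 to 0.9 m from the base axis. Payload 19.9 kg.
Tool frame: the origin (TCP) lies between the finger pads; the fingertips stand 8 mm ahead of it and the grasp point (between the pads) lies 11 mm behind it; z points along the fingers, y is the line along which they close (so a half turn about z gives the same grasp; the last joint's range is limited). The gripper opens to 94 mm and grips with 3 to 60 N. Pads are 16 mm wide; open, the fingers measure 119 mm over their backs; the gripper's body (75 mm by 177 mm) begins 78 mm behind the grasp point.
Start: joints at [-1.359, 0.417, -0.01, 1.614, 0.005, 1.111, -0.053], TCP at [0.156, 0.605, 0.213] pointing down, gripper open.
Joint ranges: [-2.81, 2.81], [-0.39, 2.02], [-1.27, 1.25], [0.06, 2.57], [-1.19, 4.33], [0.19, 2], [-2.82, 2.82]. Speed limits (rad/s): [1.89, 1.89, 2.39, 2.39, 3.01, 3.01, 3.01].

## Interface

Orientations are given as a unit quaternion [x, y, z, w].
In Python, from plant import arm, eyes gives the robot as it stands. The module is installed in compiled form; this text tells all that it offers.
- The arm moves only by the tool move_arm, never from a script. Its argument "series" is text: rows parted by semicolons, each of 7 numbers parted by spaces: the opening, from 0 (shut) to 1 (fully open), then the shift along the tool's x, y, z in m, then the turn, a rotation vector about the tool's x, y, z in degrees. In form: hand x y z wx wy wz; .... A call has 1 to 20 rows; each row shifts and turns the commanded pose from where the row before left it, along the tool's axes as they then stand; what a row does not reach is not made up. A row lasts 1/10 s, in which the tool goes at most 50 mm and 8.59 degrees, less where a joint would pass 70% of its speed; a pose out of reach is approached as far as the arm can. A call with a gripper value outside its range is refused whole. The fingers move at their own pace and stop on an object; "squeeze" is the grip in N (left out, the last holds). Time passes only in rows, so rows that do not move let the fingers close. It gives the time, the measured TCP pose, the force, the opening and the grip force at its end, in the units of the state.
- arm.sense(): the state, without advancing time (a new reading comes with each control period).
- eyes.read_camera(name): name is "side" or "top" or "wrist"; returns (picture, depth): 384x512x3 uint8, blue, green, red; 384x512 float32, m along the optical axis (not along the pixel's ray), 0 where there is no reading.
- eyes.calibration(name): a dict with "K" (3x3 intrinsics, pixels), "dist_coeffs" ([k1, k2, p1, p2, k3] as OpenCV has them; the pictures are not rectified), "eye" and "orientation" of the camera in the world. Camera axes: x right, y up, looking along -z (the intrinsics and any distortion apply to the point x, -y, -z); pixel columns grow to the right and rows downward; lengths in m; the calibration is good to about 2 mm. A picture is of the moment at which its call begins: read the wrist's pose just before it. calibration takes no time and is no camera call; for the wrist camera it gives the pose at the moment of the call.
- arm.finish_job(): hands the job in; it is judged then, once.
The state is a dict: "time": time; "q": joint angles; "qvel": joint speeds; "joint_efforts": joint torques, N m; "position": TCP position; "tcp_rot": TCP orientation; "contact_force": force on the tool from outside, world axes, zero at the start; "ft_torque": the same for the moment, N m; "width": finger opening in m; "finger_force": force on a finger pad.
Only numpy, scipy, OpenCV 4.12 (cv2) and the standard library are available. Lean on these libraries where they do the work, as an engineer would, in place of code of your own. Each camera call takes 0.05 s, during which the arm holds its last target. There are 200 camera calls.

## Working session

There is one attempt and no reset: what is moved stays moved. The work goes in short steps, Python scripts to look and compute and a tool call to move; the robot and the scene stay as the last step left them, time stands still between calls to the robot, and variables do not carry over. Pictures are saved under pics/ and viewed, at most 10 in all, crops included, and the job is handed in when it is done.

Besides the shell and the picture viewer there is one more tool, called after "Emit:" as name(argument=value, ...) on one line, values as JSON. move_arm: Moves the arm, as the interface text tells. Its arguments: {"type":"object","properties":{"series":{"type":"string"},"squeeze":{"type":"number"}},"required":["series"]}

```bash
mkdir -p pics
cat > h.py <<'E'
import numpy as np, cv2
from scipy.spatial.transform import Rotation as R
from plant import arm, eyes
def cam(n):
    c=eyes.calibration(n); im,d=eyes.read_camera(n)
    return im,d,c
def Rm(c):
    o=np.array(c['orientation'],float)
    return R.from_quat(o).as_matrix() if o.size==4 else o.reshape(3,3)
def rays(c,px):
    K=np.array(c['K'],float);p=cv2.undistortPoints(np.array(px,float).reshape(-1,1,2),K,np.array(c['dist_coeffs'],float)).reshape(-1,2)
    return np.c_[p[:,0],-p[:,1],-np.ones(len(p))]@Rm(c).T
def onplane(c,px,z):
    d=rays(c,px);e=np.array(c['eye']);return e+d*((z-e[2])/d[:,2])[:,None]
def cloud(c,dep):
    v,u=np.mgrid[:dep.shape[0],:dep.shape[1]]
    P=rays(c,np.c_[u.ravel(),v.ravel()])*dep.reshape(-1,1)+np.array(c['eye'])
    P[dep.ravel()<=0]=np.nan
    return P.reshape(*dep.shape,3)
E
python3 - <<'E'
from h import *
s=arm.sense();print(s)
for n in('top','side'):
    im,d,c=cam(n);cv2.imwrite(f'pics/{n}0.png',im);np.savez(f'{n}0.npz',im=im,d=d);print(n,c,(d>0).mean())
E
```

```text
{'time': 0.0, 'q': array([-1.35950055,  0.41795268, -0.01028486,  1.61417243,  0.00467763,
        1.11071554, -0.05298246]), 'qvel': array([ 4.50551671e-04,  9.67417378e-04,  3.50225972e-04,  4.02149650e-05,
       -1.34480514e-03, -1.30076798e-03,  9.92284026e-05]), 'joint_efforts': array([ 5.54002531e-05, -8.51274633e+01,  6.38488177e-01, -4.25972843e+01,
       -4.87552118e-02,  1.88575062e-02,  1.01882047e-04]), 'position': array([0.15624297, 0.60477002, 0.21283939]), 'tcp_rot': array([ 1.26061948e-01,  9.92022183e-01, -6.10895225e-04, -3.78002312e-05]), 'contact_force': array([ 0.34015853,  0.80124626, -1.17678145]), 'ft_torque': array([-0.03772504,  0.02259085, -0.04042722]), 'finger_force': 0.0, 'width': 0.09408069292930171}
top {'K': array([[401.08454129,   0.        , 255.87474072],
       [  0.        , 401.08454129, 189.59870912],
       [  0.        ,   0.        ,   1.        ]]), 'dist_coeffs': array([0.03150723, 0.        , 0.        , 0.        , 0.        ]), 'eye': array([0.39992938, 0.01128765, 0.93693832]), 'orientation': array([ 0.08680181, -0.07468889, -0.66115751,  0.74145651])} 0.9959208170572916
side {'K': array([[457.02223922,   0.        , 259.39551435],
       [  0.        , 457.02223922, 188.18950558],
       [  0.        ,   0.        ,   1.        ]]), 'dist_coeffs': array([0.0359281, 0.       , 0.       , 0.       , 0.       ]), 'eye': array([0.54096495, 0.95978121, 0.75810629]), 'orientation': array([-5.62730220e-04,  4.59209655e-01,  8.87909389e-01, -2.72597537e-02])} 0.995880126953125
```

View pics/top0.png

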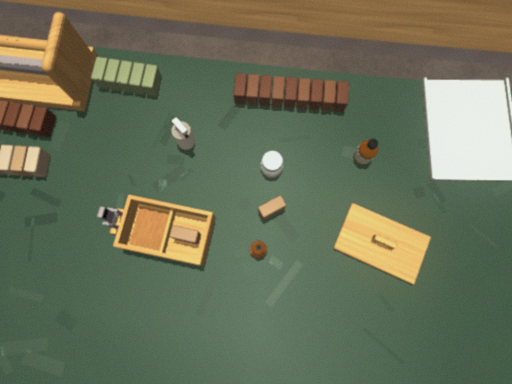

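View pics/side0.png

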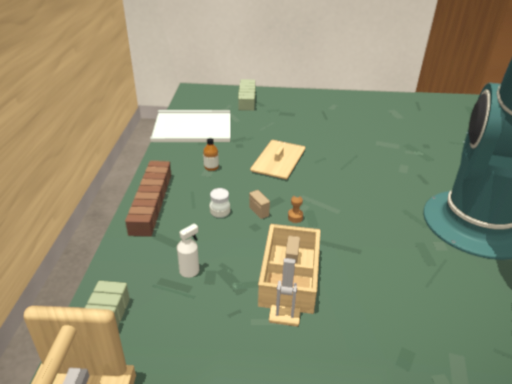

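The top view shows the box at about (165,232), with its empty cell on the left (pixel 148,228) and the packed bar at (184,235). The loose bar is at (272,208), the stamp at (258,249), the jar at (272,163) and the lid at (382,243). The clamp is at (110,215), near upright. The side view agrees: box (290,270), bar (260,204), lid (279,158).

```bash
cat > m.py <<'E'
from h import *
for n in('top','side'):
    z=np.load(f'{n}0.npz');im,d=z['im'],z['d'];c=eyes.calibration(n);P=cloud(c,d)
    print(n,'table z pct',np.nanpercentile(P[...,2],[10,50]))
    hsv=cv2.cvtColor(im,cv2.COLOR_BGR2HSV)
    m=((P[...,2]>0.008)&(P[...,0]>.2)&(P[...,0]<.85)&(abs(P[...,1])<.5)).astype(np.uint8)
    k,l,st,ce=cv2.connectedComponentsWithStats(m)
    for i in range(1,k):
        if st[i,4]<40: continue
        Q=P[l==i];zt=np.percentile(Q[:,2],95)
        T=Q[Q[:,2]>zt-.006]
        r=cv2.minAreaRect(T[:,:2].astype(np.float32)*1000)
        print(ce[i].round(),st[i,4],'zmax %.3f'%zt,'rect top',np.round(r[0],1),np.round(r[1],1),round(r[2],1),'med',np.median(T,0).round(3))
    # rim of box
    for nm,(zl,zh),(x0,x1,y0,y1) in(('rim',(.060,.072),(.2,.6,.1,.4)),('clamp',(.093,.2),(.2,.6,.1,.45)),('lidplate',(.010,.02),(.2,.7,-.45,-.1)),('handle',(.03,.06),(.2,.7,-.45,-.1))):
        s=(P[...,2]>zl)&(P[...,2]<zh)&(P[...,0]>x0)&(P[...,0]<x1)&(P[...,1]>y0)&(P[...,1]<y1)
        Q=P[s]
        if len(Q)<5: print(nm,len(Q));continue
        r=cv2.minAreaRect(Q[:,:2].astype(np.float32)*1000)
        print(nm,len(Q),np.round(r[0],1),np.round(r[1],1),round(r[2],1),'z med %.4f'%np.median(Q[:,2]))
        if nm=='clamp':
            Q=Q[np.argsort(Q[:,2])];print(Q[::max(1,len(Q)//12)].round(3).tolist())
E
python3 m.py
```

```text
top table z pct [-6.30220975e-01 -2.42793451e-04]
[67. 73.] 1562 zmax 0.179 rect top [815.  493.2] [70.  13.5] 0.0 med [0.814 0.493 0.178]
[126.  83.] 899 zmax 0.051 rect top [841.  391.8] [152.6  22.5] 88.0 med [0.84  0.384 0.049]
[245.  96.] 328 zmax 0.051 rect top [840.5  92.5] [18.7 58.7] 0.3 med [0.841 0.095 0.049]
[264.  98.] 150 zmax 0.051 rect top [841.1  45.7] [26.8 17.8] 90.0 med [0.841 0.046 0.048]
[276.  99.] 149 zmax 0.051 rect top [841.3  15.5] [26.6 17.3] 89.6 med [0.841 0.015 0.049]
[315. 102.] 758 zmax 0.051 rect top [843.5 -78.9] [ 14.5 153.7] 1.1 med [ 0.843 -0.074  0.049]
[430. 145.] 251 zmax 0.016 rect top [ 769.8 -364.2] [160.7  11. ] 5.1 med [ 0.774 -0.364  0.014]
[182. 134.] 470 zmax 0.119 rect top [714.1 219.6] [40. 14.] 47.3 med [0.713 0.22  0.118]
[366. 151.] 444 zmax 0.100 rect top [ 727.4 -206.2] [18.5 19.5] 51.1 med [ 0.728 -0.206  0.099]
[271. 164.] 476 zmax 0.063 rect top [674.8  10.6] [45.9 43.5] 6.2 med [0.676 0.011 0.061]
[159. 228.] 4127 zmax 0.089 rect top [503.6 338.3] [23.5 37.9] 82.7 med [0.501 0.332 0.109]
[271. 207.] 390 zmax 0.052 rect top [
[... 1456 characters left out ...]

[289. 273.] 4259 zmax 0.114 rect top [501.5 337.1] [14.2 21.9] 84.3 med [0.501 0.34  0.136]
[113. 311.] 876 zmax 0.179 rect top [814.4 494.4] [70.4 11. ] 0.0 med [0.812 0.496 0.179]
rim 849 [492.2 241.2] [225.6 115.9] 84.4 z med 0.0652
clamp 307 [501.5 337.5] [22.2 15.5] 2.0 z med 0.1277
[[0.504, 0.344, 0.093], [0.496, 0.344, 0.098], [0.498, 0.342, 0.104], [0.501, 0.342, 0.11], [0.491, 0.341, 0.115], [0.507, 0.34, 0.121], [0.498, 0.34, 0.127], [0.5, 0.339, 0.132], [0.506, 0.34, 0.137], [0.512, 0.338, 0.143], [0.501, 0.34, 0.148], [0.507, 0.335, 0.153], [0.501, 0.336, 0.154]]
lidplate 1165 [ 591.7 -280.1] [200.4 262.7] 73.2 z med 0.0142
handle 62 [ 522.8 -257.6] [54.  14.6] 70.6 z med 0.0397
```

```bash
cat > box.py <<'E'
from h import *
def rel(x,y,z,ydir):
    "ydir: wanted world angle (deg) of tool y, tool down. prints turn about tool z, then shift in final tool axes"
    s=arm.sense();M=R.from_quat(s['tcp_rot']).as_matrix();a=np.degrees(np.arctan2(M[1,1],M[0,1]))
    t=(ydir-a+90)%180-90
    F=np.array([[-np.cos(u)if 0 else 0]*3 for u in[0]])
    y=np.array([np.cos(np.radians(a+t)),np.sin(np.radians(a+t)),0]) if 0 else y
    u=np.radians(a+t);Y=np.array([np.cos(u),np.sin(u),0]);Z=np.array([0,0,-1.]);X=np.cross(Y,Z)
    d=np.array([x,y,z])-s['position']
    print('tooly now %.1f turn wz=%.1f'%(a,-t),'shift mm',(np.array([X@d,Y@d,Z@d])*1000).round(1),'tilt z',M[:,2].round(3),'t',round(s['time'],2))
def boxfit(P,im,zl=.060,zh=.070,reg=(.3,.65,.1,.4),cut=None):
    sat=cv2.cvtColor(im,cv2.COLOR_BGR2HSV)[...,1]
    s=(P[...,2]>zl)&(P[...,2]<zh)&(P[...,0]>reg[0])&(P[...,0]<reg[1])&(P[...,1]>reg[2])&(P[...,1]<reg[3])&(sat>70)
    l=cv2.connectedComponentsWithStats(s.astype(np.uint8),connectivity=8)
    i=1+np.argmax(l[2][1:,4]);Q=P[l[1]==i]
    return Q
E
python3 - <<'E'
from box import *
for n in('top','side'):
    z=np.load(f'{n}0.npz');im=z['im'];c=eyes.calibration(n);P=cloud(c,z['d'])
    Q=boxfit(P,im)
    r=cv2.minAreaRect(Q[:,:2].astype(np.float32)*1000);print(n,len(Q),np.round(r[0],1),np.round(r[1],1),r[2])
    # robust: yaw scan using sides
    c0=np.array([.494,.238]);
    for yaw in np.radians([-5.6]):
        for it in range(4):
            A=np.array([[np.cos(yaw),np.sin(yaw)],[-np.sin(yaw),np.cos(yaw)]])
            q=(Q[:,:2]-c0)@A.T
            lo=q[(q[:,0]<-.047)&(abs(q[:,1])<.085)];hi=q[(q[:,0]>.047)&(abs(q[:,1])<.085)]
            s1=np.polyfit(lo[:,1],lo[:,0],1)[0];s2=np.polyfit(hi[:,1],hi[:,0],1)[0]
            yaw-= (s1+s2)/2
        p=lambda v:np.percentile(v,[2,98])*1000
        f=q[(q[:,1]<-.085)&(abs(q[:,0])<.048)];b=q[(q[:,1]>.085)&(q[:,1]<.11)&(abs(q[:,0])<.048)]
        print('yaw',np.degrees(yaw),'x lo/hi',p(lo[:,0]),p(hi[:,0]),'y',p(f[:,1]),p(b[:,1]),len(lo),len(hi),len(f),len(b))
    cl=P[(P[...,2]>.1)&(abs(P[...,0]-.5)<.05)&(abs(P[...,1]-.335)<.03)][:,:]
    q=np.c_[(cl[:,:2]-c0)@A.T,cl[:,2]]
    print('clamp x',np.percentile(q[:,0],[3,97])*1000,'slope dy/dz',np.polyfit(q[:,2],q[:,1],1)*[1,1000])
im=np.load('top0.npz')['im'];cv2.imwrite('pics/boxcrop.png',cv2.resize(im[180:280,90:230],None,fx=5,fy=5,interpolation=cv2.INTER_CUBIC))
E
```

```text
top 1062 [492.6 229.5] [192.2 116. ] 84.35737609863281
yaw -5.726096123907063 x lo/hi [-58.33599228 -50.40477743] [48.74211931 56.97449291] y [-104.43095773  -96.33655652] [85.09434426 87.55601713] 305 302 178 38
clamp x [-11.60284912   8.97111437] slope dy/dz [2.35295881e-02 9.16498084e+01]
side 811 [491.  228.3] [199.6 115.9] 84.37171173095703
yaw -5.73375727832637 x lo/hi [-59.8408561  -50.36432445] [47.6743206  55.71997232] y [-106.44985745  -95.17768753] [85.21005529 88.90590572] 224 218 166 57
clamp x [-12.6994       7.78381511] slope dy/dz [-8.42192583e-02  1.13415216e+02]
```

View pics/boxcrop.png

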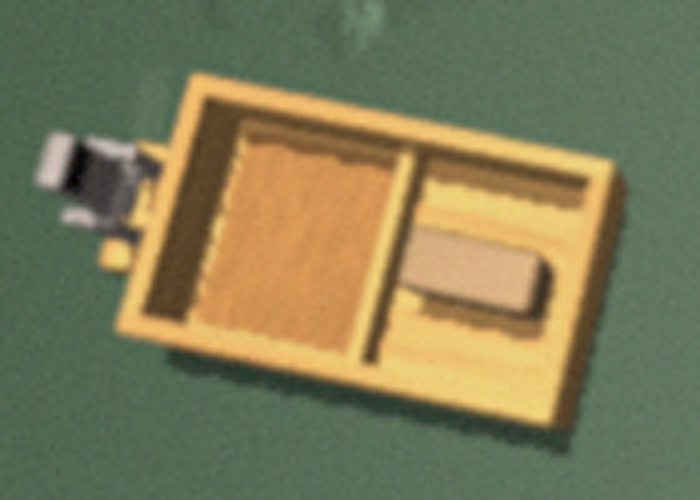

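The crop shows the box rim, the pad in the left (+y) cell and the packed bar in the right cell. The clamp stands near upright at about (80,170), and the fit puts it at about 1.52 rad, which is in the way. I'll swing it out first.

Run:
```python
from box import *
rel(.4996,.3039,.213,-5.7); rel(.4996,.3039,.135,-5.7)
```

```text
tooly now 75.5 turn wz=81.2 shift mm [-2.653e+02  3.716e+02 -1.000e-01] tilt z [-0.    -0.001 -1.   ] t 0.1
tooly now 75.5 turn wz=81.2 shift mm [-265.3  371.6   77.9] tilt z [-0.    -0.001 -1.   ] t 0.1
```

Emit:
move_arm(series="0 0 0 0 0 0 7; 0 0 0 0 0 0 7; 0 0 0 0 0 0 7; 0 0 0 0 0 0 7; 0 0 0 0 0 0 7; 0 0 0 0 0 0 7; 0 0 0 0 0 0 7; 0 0 0 0 0 0 7; 0 0 0 0 0 0 7; 0 0 0 0 0 0 7; 0 0 0 0 0 0 7; 0 0 0 0 0 0 4.2", squeeze=20)

```text
time: 1.3
position: [0.1562, 0.6049, 0.2131]
tcp_rot: [0.743, 0.669, -0.0, 0.0]
contact_force: [0.2, -0.0, 0.1]
width: 0.002
finger_force: 0.0
```

Emit:
move_arm(series="0 -0.018 0.025 0 0 0 0; 0 -0.018 0.025 0 0 0 0; 0 -0.018 0.025 0 0 0 0; 0 -0.018 0.025 0 0 0 0; 0 -0.018 0.025 0 0 0 0; 0 -0.018 0.025 0 0 0 0; 0 -0.018 0.025 0 0 0 0; 0 -0.018 0.025 0 0 0 0; 0 -0.018 0.025 0 0 0 0; 0 -0.018 0.025 0 0 0 0; 0 -0.018 0.025 0 0 0 0; 0 -0.018 0.025 0 0 0 0; 0 -0.018 0.025 0 0 0 0; 0 -0.018 0.025 0 0 0 0; 0 -0.013 0.022 0 0 0 0; 0 0 0 0 0 0 0")

```text
time: 2.9
position: [0.5025, 0.3016, 0.2133]
tcp_rot: [0.743, 0.67, -0.0, 0.001]
contact_force: [-0.8, -0.3, 0.6]
width: 0.0007
finger_force: 0.0
```

Run:
```python
from box import *
rel(.4996,.3039,.135,-5.7)
```

```text
tooly now -5.9 turn wz=-0.2 shift mm [ 2.  -3.1 78.3] tilt z [ 0.001 -0.001 -1.   ] t 2.9
```

Emit:
move_arm(series="0 0 -0.003 0.02 0 0 0; 0 0 0 0.02 0 0 0; 0 0 0 0.02 0 0 0; 0 0 0 0.018 0 0 0; 0 0.005 0 0 0 0 0; 0 0.005 0 0 0 0 0; 0 0.005 0 0 0 0 0; 0 0.005 0 0 0 0 0; 0 0.005 0 0 0 0 0; 0 0.005 0 0 0 0 0; 0 0.005 0 0 0 0 0; 0 0.005 0 0 0 0 0; 0 0.004 0 0 0 0 0; 0 0 0 0 0 0 0")

```text
time: 4.3
position: [0.5015, 0.3494, 0.1353]
tcp_rot: [0.741, 0.671, 0.0, -0.0]
contact_force: [-0.4, 0.2, -0.2]
width: 0.0004
finger_force: 0.3
```

Emit:
move_arm(series="0.3 -0.02 0 0 0 0 0; 0.5 0 0 -0.03 0 0 0; 0.7 0 0 -0.03 0 0 0; 0.8 0 0 -0.02 0 0 0")

```text
time: 4.7
position: [0.5001, 0.3292, 0.2177]
tcp_rot: [0.741, 0.671, 0.001, -0.0]
contact_force: [0.4, -1.1, -0.5]
width: 0.0288
finger_force: 0.0
```

Run:
```python
from box import *
im,d,c=cam('side');P=cloud(c,d)
Q=P[(P[...,2]>.1)&(P[...,2]<.16)&(abs(P[...,0]-.5)<.04)&(P[...,1]>.34)&(P[...,1]<.4)]
print(len(Q),np.polyfit(Q[:,2],Q[:,1],1),Q[:,1].max(),Q[:,2].max())
rel(.572,0,.213,36); rel(.572,0,.045,36)
```

```text
146 [0.38022658 0.3188811 ] 0.37832722653956263 0.14802379807832855
tooly now -5.7 turn wz=-41.7 shift mm [-308.5 -136.4    7.3] tilt z [ 0.004  0.004 -1.   ] t 4.75
tooly now -5.7 turn wz=-41.7 shift mm [-308.5 -136.4  175.3] tilt z [ 0.004  0.004 -1.   ] t 4.75
```

Emit:
move_arm(series="0.8 0 0 0 0 0 -7; 0.8 0 0 0 0 0 -7; 0.8 0 0 0 0 0 -7; 0.8 0 0 0 0 0 -7; 0.8 0 0 0 0 0 -7; 0.8 0 0 0 0 0 -6.7; 0.8 -0.03 -0.013 0 0 0 0; 0.8 -0.03 -0.013 0 0 0 0; 0.8 -0.03 -0.013 0 0 0 0; 0.8 -0.03 -0.013 0 0 0 0; 0.8 -0.03 -0.013 0 0 0 0; 0.8 -0.03 -0.013 0 0 0 0; 0.8 -0.03 -0.013 0 0 0 0; 0.8 -0.03 -0.013 0 0 0 0; 0.8 -0.03 -0.013 0 0 0 0; 0.8 -0.03 -0.013 0 0 0 0; 0.8 -0.008 -0.006 0 0 0 0; 0.8 0 0 0 0 0 0; 0.8 0 0 0 0 0 0")

```text
time: 6.65
position: [0.5707, 0.0009, 0.2154]
tcp_rot: [0.453, 0.891, 0.0, -0.0]
contact_force: [0.3, 0.4, -0.7]
width: 0.0753
finger_force: 0.0
```

Run:
```python
from box import *
im,d,c=cam('wrist');P=cloud(c,d);cv2.imwrite('pics/w1.png',im)
m=(P[...,2]>.042)&(P[...,2]<.056)&(np.hypot(P[...,0]-.572,P[...,1])<.05)
Q=P[m];r=cv2.minAreaRect(Q[:,:2].astype(np.float32)*1000);print(len(Q),r,np.median(Q[:,2]))
rel(.572,0,.045,36)
```

```text
1159 ((574.4846801757812, -1.4298210144042969), (27.41658592224121, 59.99431610107422), 35.60722732543945) 0.05072883936016559
tooly now 36.1 turn wz=0.1 shift mm [ -1.8   0.3 170.4] tilt z [ 0.     0.001 -1.   ] t 6.7
```

View pics/w1.png

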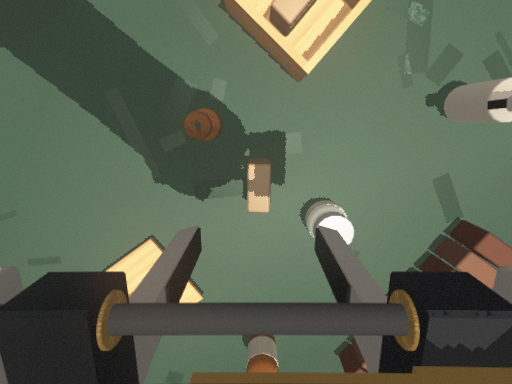

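Wrist view: the bar at (259,186) sits centred between the fingers, and the jar (330,225) and stamp (202,125) are clear. Its top measures 50.7 mm, as expected. Next I descend and grip.

Emit:
move_arm(series="0.65 -0.003 0.001 0.03 0 0 0; 0.65 0 0 0.03 0 0 0; 0.65 0 0 0.03 0 0 0; 0.65 0 0 0.03 0 0 0; 0.65 0 0 0.02 0 0 0; 0.65 0 0 0.02 0 0 0; 0.65 0 0 0.02 0 0 0; 0.65 0 0 0.011 0 0 0; 0.65 0 0 0 0 0 0; 0 0 0 0 0 0 0; 0 0 0 0 0 0 0; 0 0 0 0 0 0 0; 0 0 0 0 0 0 0; 0 0 0 0 0 0 0; 0 0 0 0 0 0 0", squeeze=15)

```text
time: 8.2
position: [0.5735, -0.0021, 0.0249]
tcp_rot: [0.454, 0.891, 0.0, 0.0]
contact_force: [-0.7, 1.7, 5.6]
width: 0.0281
finger_force: 15.0
```

Emit:
move_arm(series="0 0 0 -0.01 0 0 0; 0 0 0 -0.02 0 0 0; 0 0 0 -0.03 0 0 0; 0 0 0 -0.03 0 0 0; 0 0 0 -0.03 0 0 0; 0 0 0 0 0 0 6; 0 0 0 0 0 0 7; 0 0 0 0 0 0 7; 0 0 0 0 0 0 7; 0 0 0 0 0 0 7; 0 0 0 0 0 0 7; 0 0 0 0 0 0 0")

```text
time: 9.4
position: [0.5732, -0.0021, 0.1449]
tcp_rot: [0.738, 0.675, -0.0, 0.0]
contact_force: [-1.0, 0.2, -1.3]
width: 0.0279
finger_force: 15.0
```

Run:
```python
from box import *
rel(.4966,.2731,.033,-5.7);s=arm.sense();print(s['width'],s['finger_force'],s['contact_force'])
```

```text
tooly now -5.1 turn wz=0.6 shift mm [ 266.2 -103.6  111.9] tilt z [ 0. -0. -1.] t 9.4
0.027874277383215323 14.964478611946106 [-1.01655015  0.16270287 -1.28565835]
```

Emit:
move_arm(series="0 0.01 -0.004 0 0 0 0.6; 0 0.025 -0.01 0 0 0 0; 0 0.03 -0.012 0 0 0 0; 0 0.03 -0.012 0 0 0 0; 0 0.03 -0.012 0 0 0 0; 0 0.03 -0.012 0 0 0 0; 0 0.03 -0.012 0 0 0 0; 0 0.03 -0.012 0 0 0 0; 0 0.026 -0.009 0 0 0 0; 0 0.015 -0.005 0 0 0 0; 0 0.01 -0.004 0 0 0 0; 0 0 0 0 0 0 0; 0 0 0 0 0 0 0")

```text
time: 10.7
position: [0.4959, 0.2715, 0.1445]
tcp_rot: [0.741, 0.672, -0.0, 0.0]
contact_force: [-0.2, -0.7, -1.1]
width: 0.0281
finger_force: 15.0
```

Run:
```python
from box import *
rel(.4966,.2731,.033,-5.7)
im,d,c=cam('top');P=cloud(c,d);cv2.imwrite('pics/t2.png',cv2.resize(im[160:300,60:260],None,fx=4,fy=4))
im,d,c=cam('side');P=cloud(c,d)
Q=P[(P[...,2]>.11)&(P[...,2]<.135)&(abs(P[...,0]-.49)<.06)&(P[...,1]>.27)&(P[...,1]<.33)]
if len(Q): print(len(Q),np.percentile(Q,[2,98],axis=0).round(4))
```

```text
tooly now -5.6 turn wz=0.1 shift mm [  1.6   0.5 111.5] tilt z [ 0.    -0.001 -1.   ] t 10.7
74 [[0.4838 0.2971 0.1215]
 [0.5098 0.3039 0.1341]]
```

View pics/t2.png

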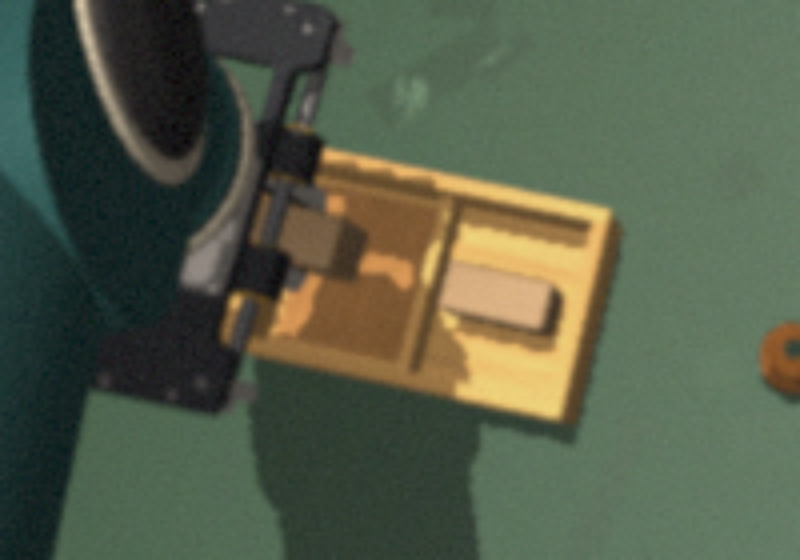

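The bar hangs held over the empty cell (pixel 310,235), parallel to the box sides. I lower it.

Emit:
move_arm(series="0 0.002 0 0.02 0 0 0; 0 0 0 0.02 0 0 0; 0 0 0 0.02 0 0 0; 0 0 0 0.02 0 0 0; 0 0 0 0.015 0 0 0; 0 0 0 0.008 0 0 0; 0 0 0 0.005 0 0 0; 0 0 0 0.002 0 0 0; 0 0 0 0 0 0 0; 0 0 0 0 0 0 0")

```text
time: 11.8
position: [0.4961, 0.2748, 0.035]
tcp_rot: [0.741, 0.672, 0.0, 0.0]
contact_force: [-0.5, -0.1, -1.0]
width: 0.0278
finger_force: 15.0
```

Emit:
move_arm(series="0 0 0 0.001 0 0 0; 0 0 0 0.0005 0 0 0; 0 0 0 0 0 0 0")

```text
time: 12.1
position: [0.4958, 0.2747, 0.033]
tcp_rot: [0.741, 0.672, 0.0, 0.0]
contact_force: [0.6, 0.7, -0.7]
width: 0.028
finger_force: 15.0
```

Emit:
move_arm(series="0 0 0 0.001 0 0 0; 0 0 0 0 0 0 0")

```text
time: 12.3
position: [0.4959, 0.2748, 0.0326]
tcp_rot: [0.741, 0.672, 0.0, -0.0]
contact_force: [-3.5, -0.5, 12.8]
width: 0.0278
finger_force: 15.0
```

Emit:
move_arm(series="0.5 0 0 -0.001 0 0 0; 0.5 0 0 0 0 0 0; 0.5 0 0 0 0 0 0; 0.5 0 0 -0.01 0 0 0; 0.5 0 0 -0.03 0 0 0; 0.5 0 0 -0.03 0 0 0; 0.5 0 0 -0.03 0 0 0; 0.5 0 0 -0.03 0 0 0; 0.5 0 0 -0.03 0 0 0; 0.5 0 0 0 0 0 0")

```text
time: 13.3
position: [0.4974, 0.2753, 0.1973]
tcp_rot: [0.741, 0.672, 0.003, 0.0]
contact_force: [1.0, 0.8, -0.1]
width: 0.0469
finger_force: 0.0
```

Run:
```python
from box import *
im,d,c=cam('wrist');P=cloud(c,d)
m=(P[...,2]>.045)&(P[...,2]<.062)&(np.hypot(P[...,0]-.4966,P[...,1]-.2731)<.04)
Q=P[m];print(len(Q),cv2.minAreaRect(Q[:,:2].astype(np.float32)*1000) if len(Q)>5 else '',np.median(Q[:,2]) if len(Q) else '')
rel(.5236,-.2590,.2,-17.7)
```

```text
1374 ((496.5039367675781, 275.6308288574219), (59.024330139160156, 27.904922485351562), 84.90668487548828) 0.05867117688449122
tooly now -5.6 turn wz=12.1 shift mm [-500.5  188.2   -4.9] tilt z [ 0.003  0.002 -1.   ] t 13.35
```

The bar stands in the cell with its top at 58.7 mm (58 expected). Now over to the lid.

Emit:
move_arm(series="0.5 0 0 0 0 0 6; 0.5 0 0 0 0 0 6.1; 0.5 -0.015 0.0056 0 0 0 0; 0.5 -0.03 0.0113 0 0 0 0; 0.5 -0.035 0.0131 0 0 0 0; 0.5 -0.035 0.0131 0 0 0 0; 0.5 -0.035 0.0131 0 0 0 0; 0.5 -0.035 0.0131 0 0 0 0; 0.5 -0.035 0.0131 0 0 0 0; 0.5 -0.035 0.0131 0 0 0 0; 0.5 -0.035 0.0131 0 0 0 0; 0.5 -0.035 0.0131 0 0 0 0; 0.5 -0.035 0.0131 0 0 0 0; 0.5 -0.035 0.0131 0 0 0 0; 0.5 -0.035 0.0131 0 0 0 0; 0.5 -0.035 0.0131 0 0 0 0; 0.5 -0.025 0.0094 0 0 0 0; 0.5 -0.01 0.004 0 0 0 0; 0.5 0 0 0 0 0 0; 0.5 0 0 0 0 0 0")

```text
time: 15.35
position: [0.5223, -0.2578, 0.1927]
tcp_rot: [0.807, 0.591, -0.0, -0.0]
contact_force: [-0.1, 0.2, -0.3]
width: 0.047
finger_force: 0.0
```

Run:
```python
from box import *
im,d,c=cam('wrist');P=cloud(c,d);np.savez('w3.npz',P=P)
for zl,zh,rad in((.009,.02,.13),(.033,.055,.04)):
    m=(P[...,2]>zl)&(P[...,2]<zh)&(np.hypot(P[...,0]-.5236,P[...,1]+.259)<rad)
    Q=P[m];print(len(Q),cv2.minAreaRect(Q[:,:2].astype(np.float32)*1000) if len(Q)>5 else '',np.median(Q[:,2]) if len(Q) else '')
rel(.5236,-.2590,.2,-17.7)
```

```text
13469 ((526.082275390625, -261.0199279785156), (191.30914306640625, 116.28607177734375), 72.131103515625) 0.015843686941236168
526 ((526.5103759765625, -260.16290283203125), (48.874481201171875, 13.60083293914795), 72.38963317871094) 0.04346522193007596
tooly now -17.6 turn wz=0.1 shift mm [-1.3  1.5 -7.2] tilt z [-0.     0.001 -1.   ] t 15.4
```

Emit:
move_arm(series="0.4 -0.0012 0.0025 0.03 0 0 0; 0.4 0 0 0.03 0 0 0; 0.4 0 0 0.03 0 0 0; 0.4 0 0 0.03 0 0 0; 0.4 0 0 0.02 0 0 0; 0.4 0 0 0.015 0 0 0; 0.4 0 0 0.01 0 0 0; 0.4 0 0 0 0 0 0; 0 0 0 0 0 0 0; 0 0 0 0 0 0 0; 0 0 0 0 0 0 0; 0 0 0 0 0 0 0; 0 0 0 0 0 0 0; 0 0 0 0 0 0 0", squeeze=35)

```text
time: 16.8
position: [0.5249, -0.2607, 0.0286]
tcp_rot: [0.807, 0.59, 0.0, 0.0]
contact_force: [-0.7, 0.9, 7.4]
width: 0.0135
finger_force: 35.0
```

Emit:
move_arm(series="0 0 0 -0.005 0 0 0; 0 0 0 -0.015 0 0 0; 0 0 0 -0.03 0 0 0; 0 0 0 -0.03 0 0 0; 0 0 0 -0.03 0 0 0; 0 0 0 -0.015 0 0 0; 0 0 0 0 0 0 -4; 0 0 0 0 0 0 -4; 0 0 0 0 0 0 -4; 0 0 0 0 0 0 0")

```text
time: 17.8
position: [0.5244, -0.2605, 0.1531]
tcp_rot: [0.741, 0.672, 0.0, -0.0]
contact_force: [1.0, 0.5, -1.6]
width: 0.0136
finger_force: 35.0
```

Run:
```python
from box import *
rel(.4922,.2293,.153,-5.7);s=arm.sense();print(s['width'],s['finger_force'],s['position'])
im,d,c=cam('side');P=cloud(c,d)
```

```text
tooly now -5.6 turn wz=0.1 shift mm [ 4.842e+02 -8.060e+01  1.000e-01] tilt z [-0.  0. -1.] t 17.8
0.0135800254778999 34.99686598777771 [ 0.52435129 -0.26054767  0.15312363]
```

Emit:
move_arm(series="0 0.01 -0.0017 0 0 0 0.1; 0 0.02 -0.0033 0 0 0 0; 0 0.028 -0.0047 0 0 0 0; 0 0.028 -0.0047 0 0 0 0; 0 0.028 -0.0047 0 0 0 0; 0 0.028 -0.0047 0 0 0 0; 0 0.028 -0.0047 0 0 0 0; 0 0.028 -0.0047 0 0 0 0; 0 0.028 -0.0047 0 0 0 0; 0 0.028 -0.0047 0 0 0 0; 0 0.028 -0.0047 0 0 0 0; 0 0.028 -0.0047 0 0 0 0; 0 0.028 -0.0047 0 0 0 0; 0 0.028 -0.0047 0 0 0 0; 0 0.028 -0.0047 0 0 0 0; 0 0.028 -0.0047 0 0 0 0; 0 0.028 -0.0047 0 0 0 0; 0 0.02 -0.0033 0 0 0 0; 0 0.014 -0.0018 0 0 0 0; 0 0 0 0 0 0 0")

```text
time: 19.85
position: [0.4925, 0.2309, 0.1528]
tcp_rot: [0.741, 0.671, -0.0, -0.0]
contact_force: [0.3, -0.7, -0.7]
width: 0.0136
finger_force: 35.0
```

```bash
cat > lid.py <<'E'
from box import *
s=arm.sense();rel(.4922,.2293,.153,-5.7);zp=s['position'][2]-.0286+.015  # expected plate top
print('plate top exp %.4f'%zp)
for n in('top','side','wrist'):
    im,d,c=cam(n);P=cloud(c,d);cv2.imwrite(f'pics/l_{n}_{s["time"]:.1f}.png',im)
    m=(abs(P[...,2]-zp)<.006)&(np.hypot(P[...,0]-.4922,P[...,1]-.2293)<.125)&(cv2.cvtColor(im,cv2.COLOR_BGR2HSV)[...,1]>60)
    k,l,st,_=cv2.connectedComponentsWithStats(m.astype(np.uint8));Q=P[m&(st[l,4]>60)]
    if len(Q)<20: print(n,len(Q));continue
    u=np.radians(-5.7);A=np.array([[np.cos(u),np.sin(u)],[-np.sin(u),np.cos(u)]])
    q=(Q[:,:2]-[.4922,.2293])@A.T*1000
    r=cv2.minAreaRect(q.astype(np.float32));print(n,len(Q),np.round(r[0],1),np.round(r[1],1),round(r[2],1),'box-frame ranges',np.percentile(q,[.5,99.5],axis=0).round(1).tolist(),'z %.4f'%np.median(Q[:,2]))
E
python3 lid.py
```

```text
tooly now -5.7 turn wz=0.0 shift mm [-1.7 -0.1 -0.2] tilt z [-0. -0. -1.] t 19.85
plate top exp 0.1392
top 2678 [ -0.1 -43.1] [101.6 115.7] 89.7 box-frame ranges [[-57.5, -93.1], [56.9, 6.0]] z 0.1387
side 2984 [-0.9  0.5] [195.7 115.9] 89.8 box-frame ranges [[-58.3, -93.5], [56.4, 97.0]] z 0.1385
wrist 30824 [ 1.4 -0.6] [192.3 116.5] 89.7 box-frame ranges [[-55.2, -92.5], [58.5, 94.7]] z 0.1401
```

The lid hangs level over the box, but all views put it about 2 mm too far toward +y. I correct that and lower it to just above the rim.

Emit:
move_arm(series="0 -0.0018 0 0 0 0 0; 0 0 0 0.015 0 0 0; 0 0 0 0.015 0 0 0; 0 0 0 0.012 0 0 0; 0 0 0 0.007 0 0 0; 0 0 0 0.003 0 0 0; 0 0 0 0 0 0 0")

```text
time: 20.7
position: [0.4929, 0.2271, 0.1006]
tcp_rot: [0.742, 0.67, -0.0, 0.0]
contact_force: [-0.2, 0.3, -1.2]
width: 0.0138
finger_force: 35.0
```

```bash
python3 lid.py
```

```text
tooly now -5.8 turn wz=-0.1 shift mm [  2.1  -0.9 -52.4] tilt z [-0.    -0.001 -1.   ] t 20.7
plate top exp 0.0870
top 2326 [  0.6 -48.1] [ 98.7 115.8] 89.7 box-frame ranges [[-56.9, -97.0], [57.4, -0.1]] z 0.0866
side 2832 [-0.4 -1.1] [196.2 115.8] 89.8 box-frame ranges [[-57.8, -95.3], [56.8, 95.2]] z 0.0868
wrist 30868 [ 1.5 -1.3] [191.5 116.5] 89.7 box-frame ranges [[-55.0, -93.3], [58.7, 93.7]] z 0.0885
```

Emit:
move_arm(series="0 0.001 -0.0003 0 0 0 0; 0 0 0 0.002 0 0 0; 0 0 0 0.002 0 0 0; 0 0 0 0.002 0 0 0; 0 0 0 0.002 0 0 0; 0 0 0 0 0 0 0")

```text
time: 21.45
position: [0.4926, 0.2282, 0.0926]
tcp_rot: [0.742, 0.671, -0.0, 0.0]
contact_force: [0.6, -0.7, -1.3]
width: 0.0136
finger_force: 35.0
```

Entered the box mouth (frame underside about 64 mm, below the rim) with no contact. I continue down.

Emit:
move_arm(series="0 0 0 0.002 0 0 0; 0 0 0 0.001 0 0 0; 0 0 0 0.001 0 0 0; 0 0 0 0.001 0 0 0; 0 0 0 0 0 0 0")

```text
time: 21.95
position: [0.4927, 0.2282, 0.0878]
tcp_rot: [0.742, 0.671, -0.0, 0.0]
contact_force: [-0.0, 0.5, -1.7]
width: 0.0136
finger_force: 35.0
```

Emit:
move_arm(series="0 0 0 0.0005 0 0 0; 0 0 0 0.0005 0 0 0; 0 0 0 0 0 0 0")

```text
time: 22.25
position: [0.4928, 0.2283, 0.0876]
tcp_rot: [0.742, 0.67, 0.0, -0.0]
contact_force: [-6.0, -1.9, 13.1]
width: 0.0137
finger_force: 35.0
```

The lid bottoms at TCP 87.6 mm, exactly the predicted fully-home height. I release and go over to the outside of the clamp.

Emit:
move_arm(series="0.4 0 0 -0.0005 0 0 0; 0.4 0 0 0 0 0 0; 0.4 0 0 0 0 0 0; 0.4 0 0 0 0 0 0; 0.4 0 0 -0.01 0 0 0; 0.4 0 0 -0.02 0 0 0; 0.4 0 0 -0.03 0 0 0; 0.4 0 0 -0.03 0 0 0; 0 0 0 -0.03 0 0 0; 0 0 0 0 0 0 0", squeeze=20)

```text
time: 23.25
position: [0.4943, 0.2288, 0.2116]
tcp_rot: [0.742, 0.67, 0.003, 0.0]
contact_force: [0.5, -0.1, -0.5]
width: 0.0249
finger_force: 0.0
```

Run:
```python
from box import *
rel(.5096,.4034,.2,-5.7); rel(.5096,.4034,.133,-5.7)
for n in('side','wrist'):
    im,d,c=cam(n);P=cloud(c,d)
    m=(abs(P[...,2]-.074)<.005)&(np.hypot(P[...,0]-.4922,P[...,1]-.2293)<.115)
    q=P[m];print(n,len(q),cv2.minAreaRect(q[:,:2].astype(np.float32)*1000),np.median(q[:,2]),'plane',np.linalg.lstsq(np.c_[q[:,:2]-q[:,:2].mean(0),np.ones(len(q))],q[:,2],rcond=None)[0].round(4))
```

```text
tooly now -5.8 turn wz=-0.1 shift mm [175.3  -2.2  11.6] tilt z [ 0.005  0.003 -1.   ] t 23.25
tooly now -5.8 turn wz=-0.1 shift mm [175.3  -2.2  78.6] tilt z [ 0.005  0.003 -1.   ] t 23.25
side 3053 ((492.36566162109375, 237.4476318359375), (211.54269409179688, 116.04647064208984), 84.00312042236328) 0.07347750412513965 plane [-0.001   0.0006  0.0735]
wrist 15488 ((494.06036376953125, 233.70225524902344), (201.266845703125, 116.04759216308594), 84.25285339355469) 0.0748501709010023 plane [0.0014 0.0004 0.0748]
```

The lid is level at 74 mm, so it is fully home. Next the clamp.

Emit:
move_arm(series="0 0.015 -0.001 0 0 0 0; 0 0.025 -0.001 0 0 0 0; 0 0.025 0 0 0 0 0; 0 0.025 0 0 0 0 0; 0 0.025 0 0 0 0 0; 0 0.025 0 0 0 0 0; 0 0.025 0 0 0 0 0; 0 0.012 0 0 0 0 0; 0 0 0 0 0 0 0; 0 0 0 0.02 0 0 0; 0 0 0 0.02 0 0 0; 0 0 0 0.02 0 0 0; 0 0 0 0.018 0 0 0; 0 0 0 0 0 0 0")

```text
time: 24.75
position: [0.5077, 0.4026, 0.1272]
tcp_rot: [0.742, 0.67, -0.002, 0.0]
contact_force: [0.2, -0.1, -0.2]
width: 0.0003
finger_force: 0.0
```

Emit:
move_arm(series="0 -0.008 0 0 0 0 0; 0 -0.008 0 0 0 0 0; 0 -0.005 0 0 0 0 0; 0 -0.005 0 0 0 0 0; 0 -0.005 0 0 0 0 0; 0 -0.005 0 0 0 0 0; 0 -0.005 0 0 0 0 0; 0 -0.005 0 0 0 0 0; 0 -0.005 0 0 0 0 0; 0 -0.005 0 0 0 0 0; 0 -0.005 0 0 0 0 0; 0 -0.005 0 0 0 0 0; 0 -0.005 0 0 0 0 0; 0 -0.005 0 0 0 0 0; 0 -0.005 0 0 0 0 0; 0 0 0 0 0 0 0")

```text
time: 26.35
position: [0.5004, 0.323, 0.1295]
tcp_rot: [0.742, 0.67, -0.0, 0.0]
contact_force: [0.6, 0.7, 0.8]
width: 0.0003
finger_force: 0.3
```

Run:
```python
from box import *
im,d,c=cam('side');cv2.imwrite('pics/s5.png',cv2.resize(im[150:350,180:400],None,fx=3,fy=3))
print(arm.sense()['contact_force'])
```

```text
[ 0.20092902 -0.53441287  0.29744506]
```

View pics/s5.png

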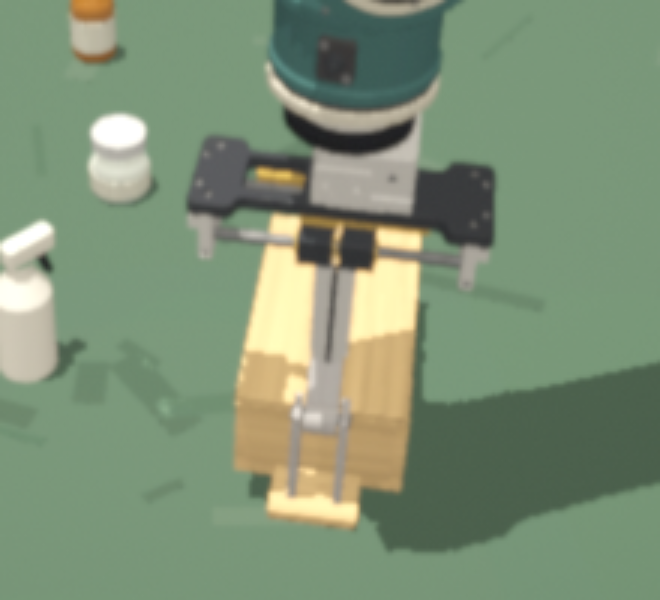

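The fingertips (330,360) are behind the steel arm, which now leans in over the lid at roughly 0.95 rad. I push on and follow it down.

Emit:
move_arm(series="0 -0.005 0 0 0 0 0; 0 -0.005 0 0 0 0 0; 0 -0.005 0 0 0 0 0; 0 -0.005 0 0 0 0 0; 0 -0.003 0 0.005 0 0 0; 0 -0.003 0 0.005 0 0 0; 0 -0.003 0 0.005 0 0 0; 0 -0.003 0 0.005 0 0 0; 0 -0.002 0 0.005 0 0 0; 0 0 0 0.004 0 0 0; 0 0 0 0.003 0 0 0; 0 0 0 0 0 0 0")

```text
time: 27.6
position: [0.4967, 0.29, 0.0969]
tcp_rot: [0.742, 0.671, -0.0, 0.0]
contact_force: [-0.7, 0.1, -0.1]
width: 0.0002
finger_force: 0.0
```

Emit:
move_arm(series="0 0 0 0.001 0 0 0; 0 0 0 0.001 0 0 0; 0 0 0 0.001 0 0 0; 0 0 0 0.001 0 0 0; 0 0 0 0 0 0 0")

```text
time: 28.1
position: [0.497, 0.2902, 0.0934]
tcp_rot: [0.742, 0.671, -0.0, 0.0]
contact_force: [0.8, -0.8, 0.6]
width: 0.0002
finger_force: 0.2
```

Emit:
move_arm(series="0 0 0 0.001 0 0 0; 0 0 0 0.0005 0 0 0; 0 0 0 0 0 0 0")

```text
time: 28.4
position: [0.4971, 0.2902, 0.0923]
tcp_rot: [0.742, 0.671, 0.0, -0.0]
contact_force: [-2.4, -2.8, 8.0]
width: 0.0004
finger_force: 4.3
```

Emit:
move_arm(series="0 0 0 0.0005 0 0 0; 0 0 0 0 0 0 0")

```text
time: 28.6
position: [0.4971, 0.2902, 0.0922]
tcp_rot: [0.742, 0.67, 0.0, -0.0]
contact_force: [-5.9, -3.7, 18.2]
width: 0.0004
finger_force: 8.6
```

Force rises with no further travel, so the arm is on the lid. I retreat and check.

Emit:
move_arm(series="0 0 0 -0.005 0 0 0; 0 0 0 -0.02 0 0 0; 0 0 0 -0.03 0 0 0; 0 0 0 -0.03 0 0 0; 0 0 0 -0.03 0 0 0; 0 -0.04 0 0 0 0 0; 0 -0.04 0 0 0 0 0; 0 -0.04 0 0 0 0 0; 0 -0.04 0 0 0 0 0; 0 -0.04 0 0 0 0 0; 0 0 0 0 0 0 0; 0 0 0 0 0 0 0")

```text
time: 29.8
position: [0.4769, 0.0911, 0.2067]
tcp_rot: [0.742, 0.67, 0.0, -0.0]
contact_force: [-0.4, 1.0, -0.2]
width: 0.0008
finger_force: 0.0
```

Run:
```python
from box import *
out=[]
for n in('side','top'):
    im,d,c=cam(n);P=cloud(c,d)
    out.append(cv2.resize(im,(400,300)))
    u=np.radians(-5.7);A=np.array([[np.cos(u),np.sin(u)],[-np.sin(u),np.cos(u)]])
    q=(P[...,:2]-[.4922,.2293])@A.T
    m=(abs(q[...,0])<.009)&(q[...,1]>.03)&(q[...,1]<.1)&(P[...,2]>.078)&(P[...,2]<.2)
    if m.sum()>5: print(n,'arm',m.sum(),'slope,z@0',np.polyfit(q[m][:,1],P[m][:,2],1),'y',q[m][:,1].min())
    m=(abs(P[...,2]-.074)<.0035)&(np.abs(q[...,0])<.07)&(q[...,1]<.097)&(q[...,1]>-.12)
    t=q[m]*1000;print('lid',np.percentile(t,[.5,99.5],axis=0).round(1).tolist(),np.median(P[m][:,2]))
    for nm,x,y,z in(('jar',.675,.011,.062),('stamp',.476,.021,.070)):
        k=(np.hypot(P[...,0]-x,P[...,1]-y)<.03)&(P[...,2]>z-.006);print(nm,k.sum(),np.nanmedian(P[k],0).round(3))
cv2.imwrite('pics/end.png',np.hstack(out))
```

```text
side arm 197 slope,z@0 [0.00690316 0.08295061] y 0.035993107996687236
lid [[-58.1, -95.3], [56.4, 95.1]] 0.07343197656721823
jar 174 [0.675 0.012 0.061]
stamp 37 [0.477 0.025 0.067]Traceback (most recent call last):
  File "<stdin>", line 11, in <module>
    return _quantile_unchecked(
        a, q, axis, out, overwrite_input, method, keepdims, weights)
    return _ureduce(a,
                    func=_quantile_ureduce_func,
    ...<5 lines>...
                    overwrite_input=overwrite_input,
                    method=method)
    r = func(a, **kwargs)
    result = _quantile(arr,
                       quantiles=q,
    ...<2 lines>...
                       out=out,
                       weights=wgt)
    slices_having_nans = np.isnan(arr[-1, ...])
                                  ~~~^^^^^^^^^
IndexError: index -1 is out of bounds for axis 0 with size 0
```

The side view confirms it (the top view is hidden by the robot). The clamp is flat (slope 0.007, top at 83 mm), the lid is home and centred at 73.4 mm, and the jar and stamp are unmoved.

```bash
python3 -c "
from plant import arm
print(arm.finish_job())"
```

```text
the job is handed in; nothing more can be done
None
```

The job is handed in at about 30 s: the bar stands upright in the padded cell, the lid measured fully home and centred, and the hold-down arm lies flat on it; jar and stamp measured unmoved, while the two bottles and the packed bar were never approached but not re-measured.

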